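# Lock the strip trimmer: hold the spring catch down and slide the bolt home

### The arm

A 7-joint arm with a two-finger parallel gripper is mounted at the origin on the work surface. World frame = base frame: x ahead of the robot, y to its left, z up, the work surface at z = 0. Lengths are in m, angles in rad, forces in N, time in s.
With the tool pointing down it reaches from about 0.35 to 0.9 m from the base axis. Payload 19.9 kg.
Tool frame: the origin (TCP) lies at the centre of the arm's flange, where the gripper is bolted on; the fingertips stand robot.tcp_to_tips ahead of it and the grasp point (between the pads) lies 155 mm ahead of it (robot.tcp_to_tips is the distance from the TCP to the fingertips, in m); z points along the fingers, y is the line along which they close (so a half turn about z gives the same grasp; the last joint's range is limited). The gripper opens to 85 mm and grips with 20 to 120 N. Pads are 22 mm wide; open, the fingers measure 114 mm over their backs; the gripper's body (76 mm by 85 mm) begins 54 mm behind the grasp point. The pads swing forward as they close: fully open they stand 13 mm farther back than shut.
Start: joints at [-0.042, 0.417, -0.01, 1.614, 0.005, 1.111, -0.053], TCP at [0.625, 0, 0.405] pointing down, gripper open.
Joint ranges: [-2.81, 2.81], [-0.39, 2.02], [-1.27, 1.25], [0.06, 2.57], [-1.19, 4.33], [0.19, 2], [-2.82, 2.82]. Speed limits (rad/s): [1.89, 1.89, 2.39, 2.39, 3.01, 3.01, 3.01].

### API

Orientations are given as a 3x3 rotation matrix whose columns are the frame's x, y, z axes.
In Python, from bench import robot, vision gives the robot as it stands. The module is installed in compiled form; this text tells all that it offers.
- The arm moves only by the shell command python3 -m jog 'ROWS' [OPENING] [FORCE]. ROWS is JSON, a list of rows, each a list of 6 numbers: the shift along the tool's x, y, z normalised to -1 to 1, where 1 is 0.4 m, then the turn, a rotation vector about the tool's x, y, z normalised to -1 to 1, where 1 is 90 degrees. In form: [[tx, ty, tz, rx, ry, rz], ...]. A call has exactly 5 rows; each row is the pose to reach, as a shift and turn from the pose commanded when the call began, along the tool's axes at that moment; what a row does not reach only later rows make up. A row lasts 1/8 s, in which the tool goes at most 62.5 mm and 10.7 degrees, less where a joint would pass 70% of its speed; a pose out of reach is approached as far as the arm can. A call with a number of a shift or a turn outside -1 to 1 is refused whole. A call with a gripper value outside its range is refused whole. OPENING is the finger opening in mm, from 0 to 85.4, set as the call begins (- or left out, the last holds). The fingers move at their own pace and stop on an object; FORCE is the grip in N (left out, the last holds). Time passes only in rows, so rows that repeat a pose let the fingers close, or fill a call up. It gives the time, the measured TCP pose, the force, the opening and the grip force at its end, in the units of the state.
- robot.read_state(): the state, without advancing time (a new reading comes with each control period).
- vision.read_camera(name): name is "scene" or "side" or "wrist"; returns a dict with "color" (400x640x3 uint8, red, green, blue), "z_map" (400x640 float32, m along the optical axis (not along the pixel's ray), 0 where there is no reading), "K" (3x3 intrinsics, pixels), "rvec" (rotation vector, rad) and "tvec" (3), from world to camera coordinates, as OpenCV has them. Camera axes: x right, y down, z forward; pixel columns grow to the right and rows downward; lengths in m; the calibration is good to about 2 mm. A picture is of the moment at which its call begins.
- robot.job_done(): hands the job in; it is judged then, once.
The state is a dict: "time": time; "joint_positions": joint angles; "qvel": joint speeds; "joint_torque": joint torques, N m; "eef_pos": TCP position; "eef_rot": TCP orientation; "ft_force": force on the tool from outside, world axes, zero at the start; "ft_torque": the same for the moment, N m; "finger_gap": finger opening in m; "finger_force": force on a finger pad.
Only numpy, scipy, OpenCV 4.12 (cv2) and the standard library are available. Lean on these libraries where they do the work, as an engineer would, in place of code of your own. Each camera call takes 0.05 s, during which the arm holds its last target. There are 200 camera calls.

### The job

Lock the blade arm of the wood-strip trimmer: hold its sprung catch plate down with one fingertip, and while it is held down push the bolt's upright tab with the other fingertip until the bolt is fully home in the eye under the blade arm. Then let go so that the catch springs back up. Grasp and lift nothing, and leave the glue bottle, tin, screwdriver and wood strip where they are.

Things in the scene. Friction and masses are not known exactly. Their poses are not given: they have to be found in the camera images.
- trimmer: Strip trimmer fixed to the bench: plywood base board 18 mm thick, spanning x -120 to +130, y -130 to +260 mm in its own axes. Origin on the bench under the bolt's centre line. y is the way the bolt slides home, z up; x points away from the robot at yaw 0. The bolt runs along y at x = 0. Two dark bolt guides (32 x 16 mm, tops 58 mm above the bench) stand on it at y = -92 and +66 mm.
- eye (a point): Steel eye under the aluminium blade arm, into which the bolt's nose slides; 52 mm above the bench, at x 0, y 118 mm of the trimmer. The fixed arm lies along x above it, its top 83 mm above the bench, with a hinge block at x = 100 mm and a black grip (30 mm thick, top 89 mm above the bench) at -x. Beyond it (y 142 to 258 mm) lies the low white timber bed.
- bolt (a joint): Steel bolt, a bar 18 mm wide, its top 54 mm above the bench. Metres: 0 = drawn back, 0.042 = fully home (hard stop), growing along the trimmer's +y. Starts at 0 to 0.005. Friction about 1.5 N, no spring. It slides only while the catch is 5 mm or more down (else a few mm of play). A catch let up early locks it half way (0.020-0.024); home, the catch locks it at 0.038-0.042.
- bolt_tab (a point): Centre in x of the rear (-y) face, the one to push, of the bolt's upright steel tab, 86 mm above the bench; moves with the bolt, axes as the trimmer's. The tab is 24 mm wide in x, 10 mm thick in y, and rises from the bar (54 mm above the bench) to 100 mm above the bench. Behind it (-y) the bar is bare for 58 mm or more up to the rear guide.
- catch (a joint): Spring catch. Value in m: 0 = up, 0.010 = fully down (hard stop). It moves straight down and springs back up: about 2 N starts it, 4 N holds it 5 mm down, 6 N fully down.
- catch_top (a point): Centre of the top of the catch's flat steel plate; moves with it, axes as the trimmer's. Plate 32 mm wide (x), 110 long (y), 4 thick, beside the bolt on its -x side, 58 mm from the bolt's centre line (30 mm gap to the tab). Top 70 mm above the bench, 60 mm fully down: still 6 mm above the bolt's bar. Press it anywhere along its length; a fingertip may slide along it.
- glue: Bystander: white glue bottle 48 mm across, 120 mm tall, loose, standing on the bench beyond the board's +x edge. Origin at the centre of its underside.
- tin: Bystander: round metal tin 72 mm across, 60 mm tall, loose, standing on the bench beyond the board's -y edge. Origin at the centre of its underside.
- screwdriver: Bystander: loose screwdriver, 160 mm long, lying on the bench on the robot's side of the board (-x). Origin midway along it, on its underside.
- strip: Bystander: loose wood strip 12 x 100 x 8 mm lying on the trimmer's white bed. Origin at the centre of its underside.

How it is judged:
By the outcome, as a careful person would: the job done as asked, in the order asked, and still so for the second after the job is handed in, with the robot touching nothing.
It also fails if it takes over 32 s, if anything falls off the work surface, if the arm or the gripper's body presses on something with over 40 N, if the wrist force passes 120 N, or if a joint passes its speed limit or range.

## Working session

There is one attempt and no reset: what is moved stays moved. The work goes in short steps, Python scripts to look and compute and a shell command to move; the robot and the scene stay as the last step left them, time stands still between calls to the robot, and variables do not carry over. Pictures are saved under pics/ and viewed, at most 10 in all, crops included, and the job is handed in when it is done.

```bash
mkdir -p pics; cat > h.py <<'E'
import numpy as np,cv2
from bench import robot,vision
def cam(n):
    d=vision.read_camera(n); d['R']=cv2.Rodrigues(np.array(d['rvec'],float))[0]; d['t']=np.array(d['tvec'],float).ravel(); d['K']=np.array(d['K']);return d
def ray(d,u,v,z):
    r=d['R'].T@np.linalg.inv(d['K'])@np.array([u,v,1.]); c=-d['R'].T@d['t']; return c+r*(z-c[2])/r[2]
def cloud(d):
    v,u=np.mgrid[:400,:640]; z=d['z_map']; p=np.stack([u,v,np.ones_like(u)],-1)@np.linalg.inv(d['K']).T*z[...,None]
    return (p-d['t'])@d['R']
def proj(d,P): return cv2.projectPoints(np.array(P,float).reshape(-1,1,3),np.array(d['rvec'],float),d['t'],d['K'],None)[0][:,0]
E
python3 - <<'E'
from h import *
s=robot.read_state();print({k:np.round(v,3).tolist() for k,v in s.items()},robot.tcp_to_tips)
for n in['scene','side']:
    d=cam(n);cv2.imwrite(f'pics/{n}0.png',d['color'][...,::-1]);np.savez(f'{n}0.npz',**d);print(n,-d['R'].T@d['t'],d['R'][2])
E
```

```text
{'time': 0.0, 'joint_positions': [-0.041, 0.418, -0.01, 1.614, 0.005, 1.111, -0.053], 'qvel': [-0.001, -0.001, 0.001, 0.0, -0.001, -0.0, 0.002], 'joint_torque': [0.0, -86.444, 0.679, -43.49, 0.019, 0.007, 0.0], 'eef_pos': [0.625, 0.0, 0.404], 'eef_rot': [[-0.0, 1.0, -0.001], [1.0, 0.0, -0.0], [-0.0, -0.001, -1.0]], 'ft_force': [-0.522, -0.005, 0.19], 'ft_torque': [0.036, -0.043, -0.01], 'finger_force': 0.0, 'finger_gap': 0.085} 0.1734
scene [1.07453882 0.43260526 0.80827978] [-0.47590279 -0.46668298 -0.74546866]
side [ 0.36893583 -0.56479197  0.61627014] [ 0.24969345  0.67877673 -0.69059056]
```

View pics/scene0.png

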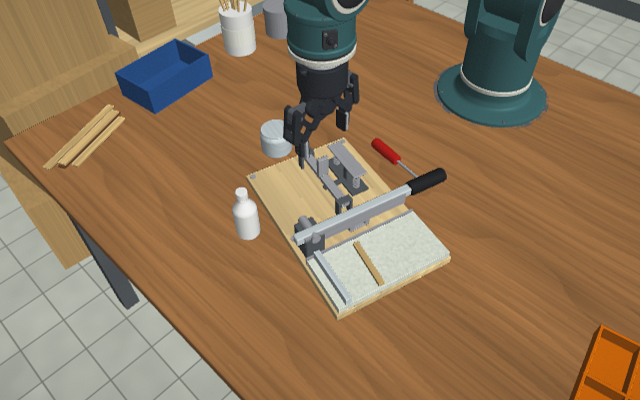

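View pics/side0.png

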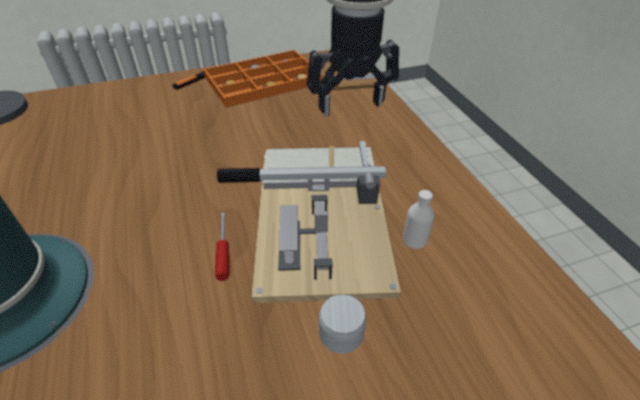

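The side view shows the board (corners about (255,295) and (397,292) at its rear), the catch plate at about (289,235), the bolt along column 320, the rear guide at (322,268), the tin at (342,323) and the glue bottle at (418,222). Next I fit the board and make a height map in its axes.

```bash
python3 - <<'E'
from h import *
tot=[]
for n in['side','scene']:
    d=dict(np.load(n+'0.npz'));P=cloud(d);c=cv2.cvtColor(d['color'],cv2.COLOR_RGB2HSV)
    ok=(d['z_map']>0)&(abs(P[...,0]-.6)<.35)&(abs(P[...,1])<.4)
    m=ok&(P[...,2]>.010)&(P[...,2]<.12)
    m=cv2.morphologyEx(m.astype(np.uint8),cv2.MORPH_OPEN,np.ones((3,3)))
    k,l,st,ce=cv2.connectedComponentsWithStats(m)
    for i in range(1,k):
        if st[i,4]>150:
            q=P[l==i];print(n,st[i],q.mean(0).round(3),q[:,2].max().round(3))
    i=1+np.argmax(st[1:,4]);q=P[l==i];q=q[(q[:,2]>.013)&(q[:,2]<.023)]
    r=cv2.minAreaRect((q[:,:2]*1000).astype(np.float32));print(r,cv2.boxPoints(r).round())
    tot.append(P[ok&(P[...,2]>.005)&(P[...,2]<.15)])
np.save('pts.npy',tot[0]);np.save('pts2.npy',tot[1])
E
```

```text
side [  216   142   184   210 21860] [ 0.552 -0.058  0.034] 0.101
side [ 403  191   31   55 1148] [ 0.715 -0.124  0.066] 0.12
side [214 214  16  65 609] [ 0.367 -0.047  0.02 ] 0.027
((558.759033203125, -46.667266845703125), (487.5501708984375, 250.16017150878906), 72.9653549194336) [[ 368. -243.]
 [ 607. -316.]
 [ 750.  150.]
 [ 511.  223.]]
scene [260 120  32  36 828] [ 0.536 -0.242  0.045] 0.064
scene [  246   138   205   180 19884] [0.596 0.034 0.036] 0.102
scene [372 139  29  24 322] [ 0.376 -0.049  0.02 ] 0.028
scene [232 192  28  46 925] [ 0.737 -0.1    0.064] 0.12
((543.9344482421875, 10.247024536132812), (392.9315185546875, 322.8215637207031), 73.10565948486328) [[ 332. -131.]
 [ 641. -225.]
 [ 755.  151.]
 [ 447.  245.]]
```

```bash
python3 - <<'E'
from h import *
a=np.deg2rad(-17.0);X=np.array([np.cos(a),np.sin(a)]);Y=np.array([-np.sin(a),np.cos(a)]);O=np.array([.552,-.060])
ims=[]
for f in['pts.npy','pts2.npy']:
    q=np.load(f);l=np.c_[(q[:,:2]-O)@X,(q[:,:2]-O)@Y,q[:,2]]*1000
    def b(nm,m):
        s=l[m];print(nm,len(s),*[np.percentile(s[:,i],[3,50,97]).round(1) for i in range(3)] if len(s)>5 else '')
    x,y,z=l.T
    b('board',(z>14)&(z<22)&(y>-150)&(x>-135)&(x<145)&(abs(y)<280))
    b('plate',(abs(z-70)<4)&(x<-35)&(x>-85)&(y<95)&(y>-110))
    b('bar',(abs(z-54)<3)&(abs(x)<25)&(y<60)&(y>-80))
    b('tab',(z>65)&(z<105)&(abs(x)<25)&(y<60)&(y>-80))
    b('tabtop',(z>97)&(z<105)&(abs(x)<25)&(y<60)&(y>-80))
    b('guide',(abs(z-58)<3)&(abs(x)<25)&(y<-75)&(y>-110))
    b('armtop',(abs(z-83)<3)&(abs(x)<90)&(y>90)&(y<150))
    o=np.argsort(z);im=np.zeros((460,340,3),np.uint8)
    iu=np.clip((x[o]+160).astype(int),0,338);iv=np.clip((260-y[o]).astype(int)+20,0,458)
    col=cv2.applyColorMap(np.clip(z[o]*2.2,0,255).astype(np.uint8),cv2.COLORMAP_JET)[:,0]
    for dx in(0,1):
        for dy in(0,1): im[iv+dy,iu+dx]=col
    ims.append(im)
cv2.imwrite('pics/map.png',np.hstack(ims))
E
```

```text
board 11540 [-116.7   19.6  120.3] [-128.1  -33.9  128.3] [15.  16.9 19.2]
plate 830 [-75.3 -60.6 -45.7] [-75.3 -26.7  29.6] [67.1 68.9 70.7]
bar 376 [-11.5  -2.6   6. ] [-77.8 -38.4  56.9] [51.5 53.  55.7]
tab 235 [-14.   -3.4   8.7] [-26.2 -24.4 -16.7] [66.4 86.9 99.9]
tabtop 57 [-13.8  -3.5   8.6] [-25.6 -21.8 -16.3] [ 97.2  98.8 100.7]
guide 154 [-17.8  -2.8  12.1] [-101.5  -94.6  -86.5] [55.4 57.  58.9]
armtop 555 [-84.7   0.   83.9] [106.9 115.6 127.3] [80.1 81.7 83.4]
board 6829 [-110.2   43.8  130.7] [-120.8    4.7  258.2] [14.6 17.2 20.5]
plate 572 [-70.  -54.5 -39.9] [-70.3 -15.8  33.9] [66.6 68.9 71.7]
bar 333 [-5.7  4.  12.3] [-73.6   5.2  55.6] [51.2 53.3 56.2]
tab 178 [-8.3  4.1 14.6] [-21.9 -14.5 -12. ] [65.9 86.5 99.6]
tabtop 35 [-7.2  3.  13.2] [-23.1 -18.2 -12.7] [ 97.   98.6 100.5]
guide 18 [-10.9  -8.2  -4. ] [-97.2 -90.3 -82.8] [56.1 57.  58.8]
armtop 732 [-84.9   3.5  85.1] [110.8 120.3 130.7] [80.1 81.9 84.4]
```

View pics/map.png

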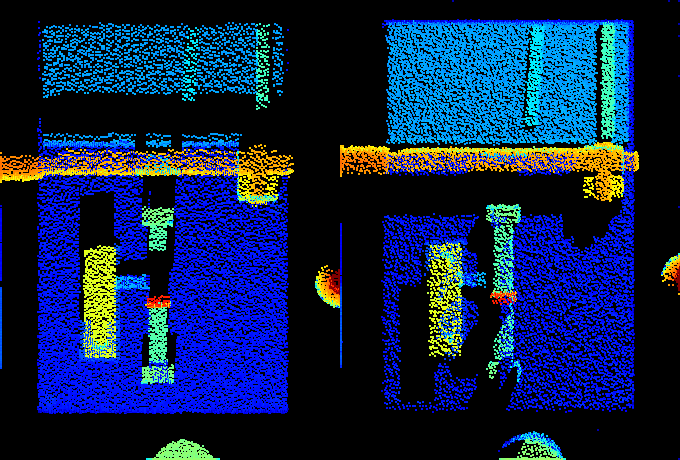

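The map shows the plate (x −58, y −78..+32, top 70) and the tab (x 0, rear face y ≈ −24, top 100). The two cameras agree to ±3 mm around the origin (0.552, −0.060) and yaw −17°. I'll go above the start position with the fingers about 46 mm apart.

```bash
python3 -m jog '[[-0.06,-0.07,0.06,0,0,0.06],[-0.12,-0.14,0.13,0,0,0.12],[-0.18,-0.22,0.20,0,0,0.189],[-0.236,-0.285,0.25,0,0,0.189],[-0.236,-0.285,0.25,0,0,0.189]]' 46
python3 - <<'E'
from h import *
s=robot.read_state();print({k:np.round(s[k],3).tolist() for k in('eef_pos','eef_rot','finger_gap','ft_force')})
for n in['side','wrist']:
    d=cam(n);c=d['color'][...,::-1]
    cv2.imwrite(f'pics/{n}1.png',c);np.savez(f'{n}1.npz',**d)
d=np.load('side1.npz');c=d['color'][...,::-1][100:320,200:440];w=np.load('wrist1.npz')['color'][...,::-1]
cv2.imwrite('pics/c1.png',np.vstack([cv2.resize(c,(327,300)),cv2.resize(w,(327,204))]) if 0 else cv2.resize(c,None,fx=2.5,fy=2.5))
E
```

```text
time: 0.72
eef_pos: [0.5091, -0.0959, 0.3034]
eef_rot: [[0.295, 0.955, -0.003], [0.955, -0.295, -0.0], [-0.001, -0.003, -1.0]]
ft_force: [0.7, -0.7, 0.8]
finger_gap: 0.0456
finger_force: 0.0
{'eef_pos': [0.509, -0.096, 0.303], 'eef_rot': [[0.295, 0.955, -0.003], [0.955, -0.295, -0.0], [-0.001, -0.003, -1.0]], 'finger_gap': 0.046, 'ft_force': [0.701, -0.663, 0.802]}
```

View pics/c1.png

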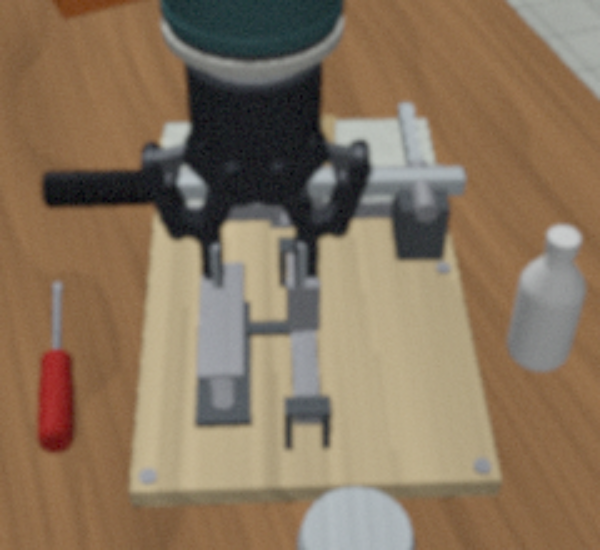

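View pics/wrist1.png

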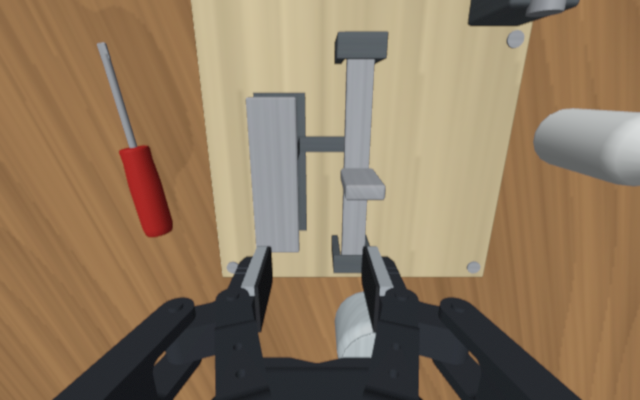

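The crop shows the fingers above the plate and bolt. In the wrist view the plate runs (250,97)–(298,250), the tab is at (362,183), and the rear guide is at (350,255). I'll get a finer fix from the wrist depth.

```bash
python3 - <<'E'
from h import *
a=np.deg2rad(-17.0);X=np.array([np.cos(a),np.sin(a)]);Y=np.array([-np.sin(a),np.cos(a)]);O=np.array([.552,-.060])
d=dict(np.load('wrist1.npz'));c=-d['R'].T@d['t'];L=lambda p:np.round(np.r_[(p[...,:2]-O)@X,(p[...,:2]-O)@Y,p[...,2]]*1000,1)
print('cam',L(c),'tcp',L(robot.read_state()['eef_pos']))
P=cloud(d);l=np.stack([(P[...,:2]-O)@X,(P[...,:2]-O)@Y,P[...,2]],-1)*1000
def b(nm,z0,t,u0,u1,v0,v1):
    s=l[v0:v1,u0:u1].reshape(-1,3);s=s[abs(s[:,2]-z0)<t];print(nm,len(s),[np.percentile(s[:,i],[2,50,98]).round(1).tolist() for i in range(3)])
b('tabtop',100,4,330,400,160,205);b('tabface',80,12,330,400,160,205)
b('plate',70,5,240,310,85,260);b('bar',54,3,335,385,90,250);b('fguide',58,3,325,400,25,70)
b('fingL',130,18,230,280,235,300);b('fingR',130,18,355,400,235,300)
E
```

```text
cam [-28.8  36.1 273.5] tcp [-28.9 -44.7 304.8]
tabtop 683 [[-11.7, -0.5, 10.8], [-24.3, -19.0, -14.8], [96.6, 99.7, 101.2]]
tabface 368 [[-12.2, -2.1, 10.6], [-21.2, -15.0, -14.7], [68.8, 81.4, 91.1]]
plate 7151 [[-73.2, -57.7, -42.6], [-71.3, -13.6, 32.0], [68.5, 69.9, 71.3]]
bar 3203 [[-9.0, -0.5, 8.3], [-78.9, -3.1, 36.8], [52.5, 53.9, 55.3]]
fguide 1440 [[-15.5, -0.3, 14.9], [56.3, 64.3, 72.1], [55.7, 58.3, 59.7]]
fingL 433 [[-64.6, -52.9, -51.9], [-56.2, -39.1, -34.8], [134.2, 143.0, 147.7]]
fingR 439 [[-6.1, -5.3, 6.7], [-56.2, -39.2, -34.8], [133.8, 142.9, 147.8]]
```

Everything fits: tips 133 mm above the bench at TCP 304, pads y −56..−34, tab rear face −24.5. I'll descend to just above the plate.

```bash
python3 -m jog '[[0,0,0.05,0,0,0],[0,0,0.10,0,0,0],[0,0,0.135,0,0,0],[0,0,0.145,0,0,0],[0,0,0.145,0,0,0]]'
```

```text
time: 1.45
eef_pos: [0.5113, -0.0943, 0.2469]
eef_rot: [[0.292, 0.956, 0.0], [0.956, -0.292, -0.0], [0.0, 0.0, -1.0]]
ft_force: [-0.3, 0.8, 0.6]
finger_gap: 0.0458
finger_force: 0.0
```

```bash
python3 -m jog '[[0,0,0.006,0,0,0],[0,0,0.012,0,0,0],[0,0,0.018,0,0,0],[0,0,0.024,0,0,0],[0,0,0.024,0,0,0]]'
```

```text
time: 2.08
eef_pos: [0.5111, -0.0945, 0.2371]
eef_rot: [[0.293, 0.956, 0.0], [0.956, -0.293, -0.0], [-0.0, 0.0, -1.0]]
ft_force: [0.2, -0.7, 2.3]
finger_gap: 0.0458
finger_force: 1.6
```

```bash
python3 -m jog '[[0,0,0.005,0,0,0],[0,0,0.01,0,0,0],[0,0,0.015,0,0,0],[0,0,0.02,0,0,0],[0,0,0.02,0,0,0]]'
python3 - <<'E'
from h import *
a=np.deg2rad(-17.0);X=np.array([np.cos(a),np.sin(a)]);Y=np.array([-np.sin(a),np.cos(a)]);O=np.array([.552,-.060])
s=robot.read_state();print(s['ft_force'])
d=cam('wrist');P=cloud(d);l=np.stack([(P[...,:2]-O)@X,(P[...,:2]-O)@Y,P[...,2]],-1)*1000
for nm,lo,hi in(('plate',(-72,0,50),(-44,30,80)),('tabtop',(-15,-40,94),(15,10,104))):
    q=l[((l>lo)&(l<hi)).all(-1)];print(nm,len(q),np.percentile(q,[3,50,97],axis=0).round(1).tolist())
cv2.imwrite('pics/w2.png',d['color'][...,::-1])
E
```

```text
time: 2.7
eef_pos: [0.5111, -0.0946, 0.2302]
eef_rot: [[0.293, 0.956, -0.0], [0.956, -0.293, -0.0], [-0.0, -0.0, -1.0]]
ft_force: [-9.8, 1.3, 34.1]
finger_gap: 0.0459
finger_force: 17.1
[-9.82471518  1.32531915 34.05450939]
plate 4148 [[-71.2, 1.0, 58.5], [-58.0, 15.7, 59.7], [-44.8, 29.2, 60.8]]
tabtop 2405 [[-11.6, -38.9, 94.6], [-0.7, -19.6, 99.5], [10.9, -14.8, 103.0]]
```

View pics/w2.png

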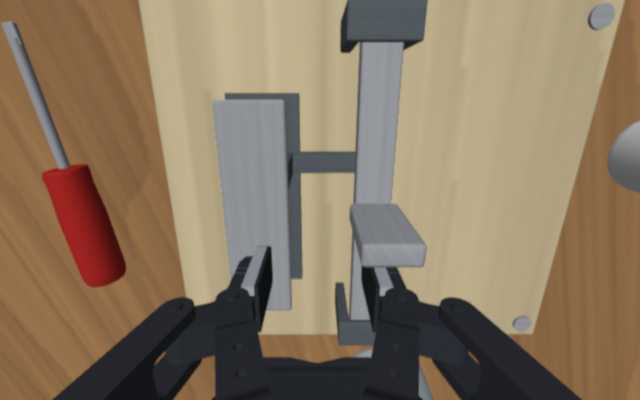

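The plate is fully down (59.7 mm), pressed with 34 N, which is more than needed. The right finger is behind the tab and clear of it. I'll ease up about 3 mm, then begin the push.

```bash
python3 -m jog '[[0,0,-0.008,0,0,0],[0,0,-0.008,0,0,0],[0.012,0,-0.008,0,0,0],[0.024,0,-0.008,0,0,0],[0.036,0,-0.008,0,0,0]]'
```

```text
time: 3.38
eef_pos: [0.5152, -0.0808, 0.2322]
eef_rot: [[0.293, 0.956, -0.0], [0.956, -0.293, -0.001], [-0.001, -0.0, -1.0]]
ft_force: [-0.8, -5.4, 6.3]
finger_gap: 0.0463
finger_force: 3.4
```

```bash
python3 -m jog '[[0.018,0,0,0,0,0],[0.036,0,0,0,0,0],[0.054,0,0,0,0,0],[0.07,0,0,0,0,0],[0.08,0,0,0,0,0]]'
```

```text
time: 4.0
eef_pos: [0.5246, -0.0501, 0.2322]
eef_rot: [[0.293, 0.956, -0.0], [0.956, -0.293, -0.001], [-0.001, -0.0, -1.0]]
ft_force: [-2.3, -4.8, 6.6]
finger_gap: 0.0461
finger_force: 3.4
```

```bash
python3 -m jog '[[0.004,0,0,0,0,0],[0.008,0,0,0,0,0],[0.012,0,0,0,0,0],[0.014,0,0,0,0,0],[0.014,0,0,0,0,0]]'
```

```text
time: 4.62
eef_pos: [0.5259, -0.0458, 0.2322]
eef_rot: [[0.294, 0.956, -0.001], [0.956, -0.294, -0.001], [-0.002, -0.0, -1.0]]
ft_force: [-4.3, -11.1, 8.0]
finger_gap: 0.0462
finger_force: 6.2
```

```bash
cat > chk.py <<'E'
from h import *
a=np.deg2rad(-17.0);X=np.array([np.cos(a),np.sin(a)]);Y=np.array([-np.sin(a),np.cos(a)]);O=np.array([.552,-.060])
print(robot.read_state()['ft_force'])
for n in('wrist','side'):
    d=cam(n);P=cloud(d);l=np.stack([(P[...,:2]-O)@X,(P[...,:2]-O)@Y,P[...,2]],-1)*1000
    for nm,lo,hi in(('plate',(-76,-76,55),(-44,32,76)),('tabtop',(-16,-40,97),(16,60,103))):
        q=l[((l>lo)&(l<hi)).all(-1)];print(n,nm,len(q),np.percentile(q,[3,50,97],axis=0).round(1).tolist())
E
python3 chk.py; python3 -m jog '[[0.003,0,0,0,0,0],[0.006,0,0,0,0,0],[0.006,0,0,0,0,0],[0.006,0,0,0,0,0],[0.006,0,0,0,0,0]]'; python3 chk.py
```

```text
[ -4.31538904 -11.12181246   7.99645865]
wrist plate 5162 [[-72.5, -53.2, 60.1], [-53.1, 9.8, 61.1], [-44.6, 30.6, 72.2]]
wrist tabtop 1932 [[-11.4, 0.6, 97.5], [-2.3, 20.7, 99.6], [10.3, 25.9, 101.6]]
side plate 724 [[-75.3, -74.3, 58.3], [-60.3, -31.2, 60.1], [-46.0, 25.5, 68.6]]
side tabtop 20 [[-14.4, -7.1, 97.1], [-5.5, -2.3, 98.5], [10.3, 20.6, 102.9]]
time: 5.35
eef_pos: [0.5262, -0.0452, 0.2323]
eef_rot: [[0.296, 0.955, -0.002], [0.955, -0.296, -0.003], [-0.003, -0.001, -1.0]]
ft_force: [-9.2, -20.4, 12.6]
finger_gap: 0.0461
finger_force: 12.2
[ -9.22978489 -20.37544929  12.63705985]
wrist plate 5128 [[-72.5, -53.2, 60.1], [-53.1, 9.9, 61.2], [-44.6, 30.6, 72.5]]
wrist tabtop 1905 [[-11.3, 0.5, 97.4], [-2.4, 20.8, 99.5], [10.2, 26.0, 101.7]]
side plate 731 [[-75.2, -74.4, 58.1], [-60.2, -31.2, 60.2], [-46.0, 25.6, 67.3]]
side tabtop 17 [[-14.4, -7.7, 97.4], [-4.6, -2.1, 98.7], [8.7, 19.4, 102.7]]
```

Force rises with no movement, so the bolt is at its hard stop; the tab front has gone from −14.8 to 26.0. I'll take off the push load and lift straight up.

```bash
python3 -m jog '[[-0.007,0,0,0,0,0],[-0.007,0,-0.02,0,0,0],[-0.007,0,-0.05,0,0,0],[-0.007,0,-0.12,0,0,0],[-0.007,0,-0.22,0,0,0]]'; python3 -m jog '[[0,0,-0.05,0,0,0],[-0.10,0,-0.08,0,0,0],[-0.2,0,-0.08,0,0,0],[-0.25,0,-0.08,0,0,0],[-0.25,0,-0.08,0,0,0]]'; python3 chk.py; python3 -c "
from h import *
for n in('side','scene'):
    c=cam(n)['color'][...,::-1]; cv2.imwrite(f'pics/{n}3.png',cv2.resize(c[100:330,180:460],None,fx=2,fy=2))"
```

```text
time: 6.08
eef_pos: [0.5257, -0.0445, 0.3203]
eef_rot: [[0.292, 0.956, -0.003], [0.956, -0.292, 0.0], [-0.001, -0.002, -1.0]]
ft_force: [-0.3, 0.5, 1.1]
finger_gap: 0.0459
finger_force: 0.0
time: 6.7
eef_pos: [0.4964, -0.1415, 0.3522]
eef_rot: [[0.294, 0.956, -0.001], [0.956, -0.294, -0.0], [-0.0, -0.0, -1.0]]
ft_force: [-0.1, 1.0, 0.3]
finger_gap: 0.046
finger_force: 0.0
[-0.05273574  0.99558423  0.32453036]
wrist plate 5541 [[-73.0, -71.7, 68.8], [-58.9, -16.1, 70.0], [-44.9, 29.4, 71.4]]
wrist tabtop 616 [[-11.4, 16.0, 98.2], [-0.5, 20.5, 99.8], [10.6, 25.2, 101.3]]
side plate 740 [[-74.9, -74.6, 67.2], [-59.4, -30.9, 68.9], [-45.7, 25.2, 70.7]]
side tabtop 27 [[-14.4, 16.2, 97.0], [-9.0, 19.8, 98.5], [-3.6, 24.2, 100.0]]
```

View pics/scene3.png

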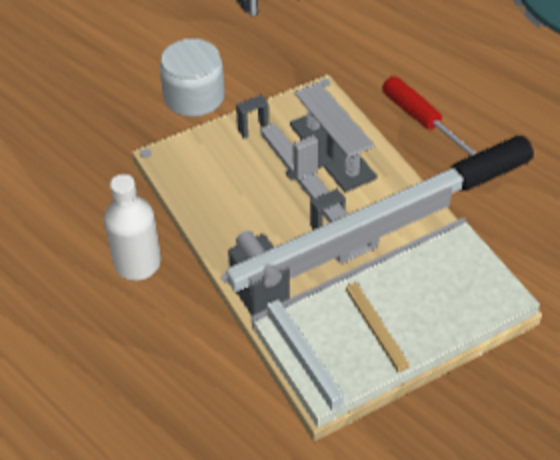

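The catch is back up at 70 mm, with the tab forward at (305,155) in this crop and the bolt's nose under the arm. Tin, bottle, screwdriver and strip look undisturbed.

```bash
python3 -c "
from bench import robot
print(robot.job_done())"
```

```text
the job is handed in; nothing more can be done
None
```

The blade arm is locked: the bolt was pushed to its hard stop (tab forward about 41 mm) with the catch held down, the catch sprang back up to 70 mm, no loose items were touched, and the job was handed in at about 7 s.

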